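Select the solvent line and open the purge valve

TASK

Prepare the chromatograph for flushing: push the pointer arm of the white solvent selector round with a fingertip until it points squarely at the port with the tall, round-headed fitting (the other three ports only have low plugs). Then push the lever of the purge valve, the small bare metal block, right across to its other stop. Leave both so and draw clear; do not pinch either arm, and leave the loose things where they are.

Things in the scene. Friction and masses are not known exactly. Their poses are not given: they have to be found in the camera images.
- selector: solvent selector: white flat box 195 x 260 mm, 45 mm high, fixed. Origin on the pointer's axis at bench height, 65 mm from the box's plain edge, midway across. x points from there to the far edge (130 mm off), z up. Four ports stand on its top, 105 mm from the axis, at 45 and 90 degrees to either side of x; which one has the tall fitting varies
- pointer (a joint): angle of the selector's pointer arm: 0 along the selector's x axis, positive counterclockwise seen from above, stops at -1.75 and 1.75 rad; starts between -0.38 and 0.38. Stiff turning: about 0.14 N m (about 3 N at 45 mm), stays where it is left
- pointer_pivot (a point): on the pointer's axis at the top of its aluminium hub (radius 20 mm), 85 mm above the bench; its x axis runs along the arm towards the pointed tip and turns with it, z up. The arm is a bar at heights 60 to 85 mm, 20 mm wide over the rubber pads on its two sides (22 to 63 mm from the axis), reaching 71 mm; clear space of 15 mm under it
- pointer_tip (a point): top of the pointed end of the pointer arm, 71 mm from the axis, 85 mm above the bench
- line_fitting: the tall fitting of the connected line, grey plastic: hexagon nut 23 mm across, 12 mm high, on it a 15 mm stem with a round head 32 mm across and 12 mm thick, 48 mm high in all; fixed in one of the four ports; origin at its foot on the selector's top (45 mm above the bench)
- plug1: low grey plastic blanking plug in one of the other three ports: hexagon 23 mm across, 12 mm high, no stem, fixed; origin at its foot on the selector's top
- plug2: low grey plastic blanking plug in one of the other three ports: hexagon 23 mm across, 12 mm high, no stem, fixed; origin at its foot on the selector's top
- plug3: low grey plastic blanking plug in one of the other three ports: hexagon 23 mm across, 12 mm high, no stem, fixed; origin at its foot on the selector's top
- purge_valve: purge valve: bare aluminium block 90 x 90 x 45 mm, fixed to the bench, with a lever on top and two 20 mm stop pins 36 mm from its axis. Origin on the lever's axis at bench height, z up
- purge (a joint): angle of the purge lever: 0 at its closed stop (0.7 rad clockwise of the block's x axis), grows counterclockwise seen from above, 1.4 rad at its open stop; starts between 0 and 0.25. Takes about 0.18 N m (about 2.6 N at 70 mm), stays where it is left
- purge_pivot (a point): on the purge lever's axis at the top of its hub (radius 20 mm), 85 mm above the bench; its x axis runs along the lever and turns with it, z up. The lever is a bar at heights 60 to 85 mm, 20 mm wide over the rubber pads on its two sides (22 to 85 mm from the axis), reaching 93 mm
- purge_tip (a point): top of the pointed end of the purge lever, 93 mm from the axis, 85 mm above the bench
- vial_a: loose amber sample vial, 23 mm thick, 45 mm tall, standing between the two devices; origin at its foot
- vial_b: loose amber sample vial, 23 mm thick, 45 mm tall, standing behind the purge valve; origin at its foot
- beaker: loose glass beaker, 56 mm wide, 60 mm tall; origin at its foot
- bottle: loose glass bottle with a cap, 76 mm wide, 150 mm tall; origin at its foot
- wrench: loose steel wrench, 150 mm long, lying on the bench; origin under its middle
- spare_nut: loose steel nut, 23 mm across, 14 mm high, lying on the selector behind the pointer's hub; origin at its foot
- collar: loose steel collar, 48 mm across, 18 mm high, lying on the bench; origin at its foot
Not all that is in view belongs to the job. Leave any purple or turquoise look-alike of the purge_valve alone.

How it is judged:
By the outcome, as a careful person would: the job done as asked, in the order asked, and still so for the second after the job is handed in, with the robot touching nothing.
It also fails if it takes over 64 s, if anything falls off the work surface, if the arm or the gripper's body presses on something with over 40 N, if the wrist force passes 120 N, or if a joint passes its speed limit or range.

ROBOT

A 6-joint arm with a two-finger parallel gripper is mounted at the origin on the work surface. World frame = base frame: x ahead of the robot, y to its left, z up, the work surface at z = 0. Lengths are in m, angles in rad, forces in N, time in s.
With the tool pointing down it reaches from about 0.35 to 0.975 m from the base axis. Payload 4.9 kg.
Tool frame: the origin (TCP) lies on the centre line of the jaws, within the pads' length; the fingertips stand 19 mm ahead of it and the grasp point (between the pads) is the TCP; z points along the fingers, y is the line along which they close (so a half turn about z gives the same grasp; the last joint's range is limited). The gripper opens to 85 mm and grips with 20 to 120 N. Pads are 22 mm wide; open, the fingers measure 114 mm over their backs; the gripper's body (76 mm by 85 mm) begins 54 mm behind the grasp point. The pads swing forward as they close: fully open they stand 13 mm farther back than shut.
Start: joints at [-1.455, 0.053, 1.613, -0, 1.476, -0.119], TCP at [0.145, -0.608, 0.25] pointing down, gripper open.
Joint ranges: [-3.01, 3.01], [-1.01, 2.22], [0.06, 2.58], [-1.02, 4.17], [0.09, 2.62], [-3.14, 3.14]. Speed limits (rad/s): [2.57, 2.57, 3.14, 3.14, 3.14, 3.14].

INTERFACE

Orientations are given as a unit quaternion [w, x, y, z].
In Python, from plant import state, grab_frame, ticket, spotter gives the robot as it stands.
- The arm moves only by the tool apply_moves, never from a script. Its argument "series" is a list of rows, each an object of numbers: "jaw": the closure, from 0 (fully open) to 1 (shut); "dx", "dy", "dz": the shift along the tool's x, y, z in mm; "turn": the turn about the tool's z in rad. A call has 1 to 5 rows; each row is the pose to reach, as a shift and turn from the pose commanded when the call began, along the tool's axes at that moment; what a row does not reach only later rows make up. A row lasts 1/12 s, in which the tool goes at most 41.7 mm and 7.16 degrees, less where a joint would pass 70% of its speed; a pose out of reach is approached as far as the arm can. A call with a gripper value outside its range is refused whole. The fingers move at their own pace and stop on an object; the grip force is fixed at half the most. Time passes only in rows, so rows that repeat a pose let the fingers close. It gives the time, the measured TCP pose, the force, the opening and the grip force at its end, in the units of the state.
- state(): the state, without advancing time (a new reading comes with each control period).
- grab_frame(name): name is "side" or "top" or "wrist"; returns a dict with "pixels" (420x560x3 uint8, red, green, blue), "mtx" (3x3 intrinsics, pixels), "dist_coeffs" ([k1, k2, p1, p2, k3] as OpenCV has them; the pictures are not rectified), "camera_from_world" (4x4, takes a point from world to camera coordinates). Camera axes: x right, y down, z forward; pixel columns grow to the right and rows downward; lengths in m; the calibration is good to about 2 mm. A picture is of the moment at which its call begins. There is no depth.
- ticket.job_done(): hands the job in; it is judged then, once.
Trained networks look in a picture, given as the dict that the camera call returned (one of the last four; its "shot" number tells which), for a name from the list of things; names that differ only in an ending like _2 or _b are one class to them, and where a whole thing is asked for, a point or a joint stands for the part that bears it (a point fixed in the world has none). Each returns a list of dicts, best first, with "conf" (0 to 1); they miss things now and then, are a little off and sometimes report something else, mostly with a low value. They report only what shows in the picture. A call takes as long as a camera call. They do not tell look-alikes from the thing itself.
- spotter.outline_of(picture, target): "region" (420x560 bool, what is visible of it) and "extent" ([left, top, right, bottom] in pixels, round what is visible of it).
The state is a dict: "time": time; "joint_pos": joint angles; "joint_vel": joint speeds; "joint_efforts": joint torques, N m; "tool_pos": TCP position; "tool_rot": TCP orientation; "contact_force": force on the tool from outside, world axes, zero at the start; "ft_torque": the same for the moment, N m; "gripper_width": opening from 0.0 (shut) to 1.0 (fully open); "grasp_force": force on a finger pad.
Only numpy, scipy, OpenCV 4.12 (cv2) and the standard library are available. Lean on these libraries where they do the work, as an engineer would, in place of code of your own. Each camera call takes 0.05 s, during which the arm holds its last target. There are 200 camera calls.

## Working session

There is one attempt and no reset: what is moved stays moved. The work goes in short steps, Python scripts to look and compute and a tool call to move; the robot and the scene stay as the last step left them, time stands still between calls to the robot, and variables do not carry over. Pictures are saved under pics/ and viewed, at most 10 in all, crops included, and the job is handed in when it is done.

Besides the shell and the picture viewer there is one more tool, called after "Call:" as name(argument=value, ...) on one line, values as JSON. apply_moves: Moves the arm, as the interface text tells. Its arguments: {"type":"object","properties":{"series":{"type":"array","items":{"type":"object","properties":{"jaw":{"type":"number"},"dx":{"type":"number"},"dy":{"type":"number"},"dz":{"type":"number"},"turn":{"type":"number"}}}}},"required":["series"]}

```bash
mkdir -p pics; cat > h.py <<'E'
import numpy as np, cv2
from plant import state, grab_frame, ticket, spotter
def ray(f,uv):
    p=cv2.undistortPoints(np.array(uv,float).reshape(-1,1,2),f["mtx"],np.array(f["dist_coeffs"])).reshape(-1,2)
    T=np.array(f["camera_from_world"]);R=T[:3,:3];c=-R.T@T[:3,3]
    return c,np.c_[p,np.ones(len(p))]@R
def at(f,uv,z):
    c,d=ray(f,uv); return c+d*((z-c[2])/d[:,2])[:,None]
def proj(f,P):
    T=np.array(f["camera_from_world"])
    return cv2.projectPoints(np.array(P,float).reshape(-1,1,3),cv2.Rodrigues(T[:3,:3])[0],T[:3,3],np.array(f["mtx"]),np.array(f["dist_coeffs"]))[0].reshape(-1,2)
E
python3 - <<'E'
from h import *
fs={n:grab_frame(n) for n in("top","side")}
for n,f in fs.items():
    im=f["pixels"][:,:,::-1]; cv2.imwrite(f"pics/{n}0.png",im)
    for t in("selector","pointer","line_fitting","plug1","purge_valve","purge","vial_a","beaker","bottle","spare_nut"):
        for o in spotter.outline_of(f,t)[:4]:
            m=o["region"];ys,xs=np.nonzero(m)
            print(n,t,round(o["conf"],2),np.round(o["extent"]),round(xs.mean(),1),round(ys.mean(),1),m.sum())
E
```

```text
top selector 0.77 [103. 132. 207. 221.] 156.5 175.4 6968
top selector 0.28 [147. 158. 164. 194.] 155.0 177.5 374
top pointer 0.61 [144. 156. 162. 192.] 154.9 177.3 381
top line_fitting 0.48 [105. 185. 122. 196.] 112.5 189.8 147
top plug1 0.39 [120. 155. 129. 168.] 123.8 162.2 61
top plug1 0.22 [105. 181. 124. 199.] 112.7 189.7 210
top purge_valve 0.91 [341. 183. 389. 242.] 361.4 212.9 1718
top purge_valve 0.88 [401. 230. 450. 282.] 420.4 255.5 1856
top purge_valve 0.88 [344. 292. 402. 342.] 370.1 316.1 1814
top purge 0.89 [363. 292. 398. 325.] 380.8 310.3 495
top purge 0.68 [417. 228. 451. 263.] 430.9 248.6 496
top purge 0.6 [354. 181. 381. 220.] 368.0 202.9 410
top vial_a 0.58 [257. 152. 266. 163.] 261.5 156.6 81
top vial_a 0.43 [342. 247. 352. 255.] 346.9 249.2 70
top beaker 0.86 [250. 204. 268. 223.] 257.6 212.6 308
top bottle 0.74 [243.  83. 275. 125.] 257.4 104.4 921
top spare_nut 0.52 [153. 201. 158. 210.] 153.5 203.6 54
side selector 0.62 [138. 262. 269. 392.] 211.6 321.7 12173
side pointer 0.77 [186. 286. 239. 319.] 214.3 299.1 1141
side pointer 0.54 [186. 169. 203. 186.] 193
[... 486 characters left out ...]
72 [326. 123. 371. 165.] 347.2 148.6 1269
side purge 0.75 [327. 126. 360. 147.] 344.5 134.8 340
side purge 0.6 [381. 143. 402. 165.] 391.4 155.0 180
side purge 0.58 [277. 144. 314. 171.] 297.5 155.2 464
side purge 0.55 [335. 177. 345. 194.] 338.3 183.5 146
side vial_a 0.62 [220. 217. 230. 235.] 223.7 223.0 208
side vial_a 0.56 [333. 177. 343. 191.] 338.3 183.7 143
side beaker 0.75 [278. 212. 299. 251.] 290.1 229.9 732
side beaker 0.47 [281. 143. 312. 170.] 297.8 155.4 504
side beaker 0.3 [184. 284. 235. 317.] 214.3 299.2 1166
side bottle 0.74 [143. 166. 180. 238.] 162.0 204.1 1961
side bottle 0.17 [280. 145. 317. 167.] 297.9 155.5 462
side spare_nut 0.74 [245. 309. 258. 323.] 252.9 314.4 178
```

View pics/top0.png

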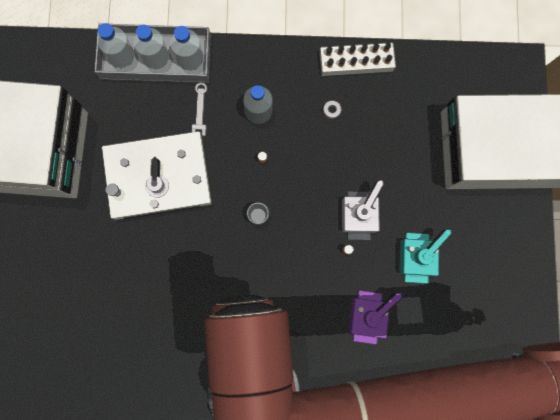

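View pics/side0.png

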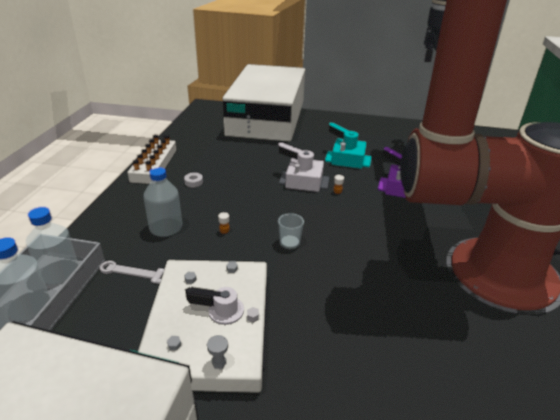

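Both views agree. The tall fitting is at the selector's left edge, top (112,190). The pointer's hub is at (157,185) and it points up-image. The bare metal valve is at (362,213), with the turquoise one at (420,255) and the purple one at (370,316) as decoys. Next I'll fit the poses.

```bash
cat > fit.py <<'E'
from h import *
from scipy.optimize import least_squares
def bars(f,name,near):
    o=[o for o in spotter.outline_of(f,name)]
    c=lambda o:np.array(np.nonzero(o["region"])[::-1]).mean(1)
    o=[q for q in o if np.linalg.norm(c(q)-near)<18]
    return o[0]["region"] if o else None
def devmask(f,p,L):  # silhouette of hub+lever
    x,y,a=p; m=np.zeros((420,560),np.uint8)
    R=np.array([[np.cos(a),-np.sin(a)],[np.sin(a),np.cos(a)]])
    h=0.010
    bar=[[0,-h],[L-.008,-h],[L,0],[L-.008,h],[0,h]]
    circ=[[.02*np.cos(t),.02*np.sin(t)] for t in np.linspace(0,6.28,24)]
    for s,lo in((bar,.06),(circ,.045)):
        P=np.array(s)@R.T+[x,y]
        pts=np.r_[np.c_[P,np.full(len(P),lo)],np.c_[P,np.full(len(P),.085)]]
        cv2.fillConvexPoly(m,cv2.convexHull(np.round(proj(f,pts)*16).astype(np.int32)),1,shift=4)
    return m>0
E
python3 - <<'E'
from fit import *
fs={n:grab_frame(n) for n in("top","side")}
ft,fd=fs["top"],fs["side"]
fitT,fitS=(112.5,189.8),(217.4,345)
pl_t=np.array([[124.5,162],[181.5,154],[197,180]]);pl_s=np.array([[173.5,342.5],[190.1,276.9],[231.8,266.8],[252.5,314.4]])
print("plugs top",at(ft,pl_t,.055).round(4).tolist());print("plugs side",at(fd,pl_s,.054).round(4).tolist())
print("fit top",at(ft,[(112.5,188.5)],.09).round(4),"side",at(fd,[(217.5,344)],.087).round(4))
print("hub top",at(ft,[(157,185)],.085).round(4),"tips",at(ft,[(154.5,157.5)],.08).round(4))
print("nuts", at(ft,[(154,204),(197,180)],.059).round(4).tolist())
for n,f in fs.items():
    g=cv2.resize(f["pixels"][:,:,::-1][125:230,95:215] if n=="top" else f["pixels"][:,:,::-1][250:400,130:280],(600,525) if n=="top" else (600,600),interpolation=cv2.INTER_CUBIC)
    cv2.imwrite(f"pics/{n}_sel.png",g)
# box corners from masks
for n,f in fs.items():
    im=f["pixels"].astype(int)
    m=((im.min(2)>150)).astype(np.uint8)
    lab=cv2.connectedComponents(m)[1]; l=lab[145,150] if n=="top" else lab[285,170]
    c=max(cv2.findContours((lab==l).astype(np.uint8),0,2)[0],key=cv2.contourArea)
    r=cv2.boxPoints(cv2.minAreaRect(c)) if n=="top" else cv2.approxPolyDP(cv2.convexHull(c),6,True).reshape(-1,2)
    print(n,"box",np.round(r,1).tolist(),at(f,r,.045).round(4)[:,:2].tolist())
print("valve top",at(ft,[(364.5,212),(381.5,183)],.085).round(4).tolist(),"side",at(fd,[(306,155),(280,146)],.085).round(4).tolist())
print("others",at(ft,[(262,157),(348.5,249.5)],.04).round(3).tolist(),at(ft,[(258,212)],.03).round(3).tolist())
print(state()["tool_pos"],state()["tool_rot"])
E
```

```text
plugs top [[0.5812, 0.3536, 0.055], [0.6068, 0.2071, 0.055], [0.5389, 0.1636, 0.055]]
plugs side [[0.5801, 0.3527, 0.054], [0.6075, 0.2067, 0.054], [0.5404, 0.1631, 0.054], [0.4733, 0.2694, 0.054]]
fit top [[0.5046 0.3695 0.09  ]] side [[0.5022 0.3649 0.087 ]]
hub top [[0.5175 0.2598 0.085 ]] tips [[0.5897 0.2712 0.08  ]]
nuts [[0.4724, 0.2703, 0.059], [0.5381, 0.1631, 0.059]]
top box [[95.5999984741211, 95.4000015258789], [204.6999969482422, 82.4000015258789], [219.3000030517578, 204.8000030517578], [110.19999694824219, 217.8000030517578]] [[0.7623, 0.4444], [0.8079, 0.1563], [0.4768, 0.1043], [0.4354, 0.3836]]
side box [[260, 378], [192, 377], [140, 352], [101, 265], [265, 263]] [[0.4347, 0.3791], [0.5332, 0.3992], [0.6277, 0.3749], [0.7908, 0.2051], [0.4835, 0.1286]]
valve top [[0.4626, -0.2672, 0.085], [0.5385, -0.3108, 0.085]] side [[0.4622, -0.2646, 0.085], [0.5386, -0.3001, 0.085]]
others [[0.608, -0.003, 0.04], [0.369, -0.234, 0.04]] [[0.463, 0.003, 0.03]]
[ 0.1453981  -0.60785443  0.25034079] [ 3.17045017e-05  9.93118619e-01  1.17112797e-01 -8.62580332e-06]
```

View pics/top_sel.png

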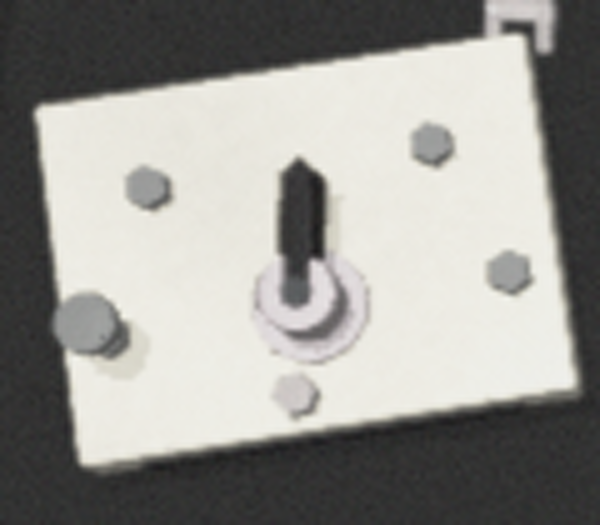

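```bash
cat > meas.py <<'E'
from fit import *
def ports():
    f=grab_frame("top"),grab_frame("side")
    return f
E
python3 - <<'E'
from fit import *
fs={n:grab_frame(n) for n in("top","side")}
ft,fd=fs["top"],fs["side"]
P=(at(ft,[[124.6,162.6],[181.4,153.8],[196.8,179.4]],.056)+at(fd,[[173.5,342.5],[190.1,276.9],[231.8,266.8]][:1]+[[190.1,276.9],[231.8,266.8]],.054))/2
P=P[:,:2]; F=at(ft,[(112.4,189.6)],.092)[0,:2]
def res(p):
    a=p[2]+np.radians([45,-45,-90,90]); Q=p[:2]+.105*np.c_[np.cos(a),np.sin(a)]
    return (Q-np.r_[P,[F]]).ravel()
s=least_squares(res,[.52,.267,.17]);print("selector",s.x.round(4),(s.fun*1e3).round(1))
H=at(ft,[(154.2,184.4)],.085)[0,:2];T=at(ft,[(154.8,156.8)],.085)[0,:2];print("hub",H.round(4),"tip",T.round(4),np.hypot(*(T-H)).round(4),"dir",np.arctan2(*(T-H)[::-1]).round(3))
def fit(name,near,L,x0):
    M={n:bars(fs[n],name,near[n]) for n in fs}
    print({n:(None if m is None else int(m.sum())) for n,m in M.items()})
    def cost(p): # 1-IoU, summed
        return sum(1-(m&(d:=devmask(fs[n],p,L))).sum()/(m|d).sum() for n,m in M.items() if m is not None)
    from scipy.optimize import minimize
    r=min((minimize(cost,[x0[0],x0[1],x0[2]+da],method="Nelder-Mead",options=dict(initial_simplex=np.array([x0[0],x0[1],x0[2]+da])+np.array([[0,0,0],[.008,0,0],[0,.008,0],[0,0,.1]]))) for da in(-.1,0,.1)),key=lambda r:r.fun)
    print(name,r.x.round(4),r.fun.round(3))
fit("pointer",dict(top=(155,177),side=(214,299)),.071,[.52,.267,.1])
fit("purge",dict(top=(368,203),side=(297.5,155)),.093,[.4625,-.266,-.5])
im=ft["pixels"][:,:,::-1][165:255,325:445];a=cv2.resize(im,(480,360),interpolation=cv2.INTER_CUBIC)
b=cv2.resize(fd["pixels"][:,:,::-1][135:200,270:350],(320,260),interpolation=cv2.INTER_CUBIC)
c=np.zeros((360,800,3),np.uint8);c[:,:480]=a;c[:260,480:]=b;cv2.imwrite("pics/valve.png",c)
E
```

```text
selector [0.5208 0.2662 0.1867] [ 0.2  0.1  0.2  0.1 -0.1 -0.5 -0.2  0.4]
hub [0.5189 0.267 ] tip [0.5903 0.2695] 0.0715 dir 0.035
{'top': 376, 'side': 1078}
pointer [0.5216 0.2659 0.0657] 0.374
{'top': 451, 'side': 519}
purge [ 0.464  -0.2659 -0.5114] 0.395
```

View pics/valve.png

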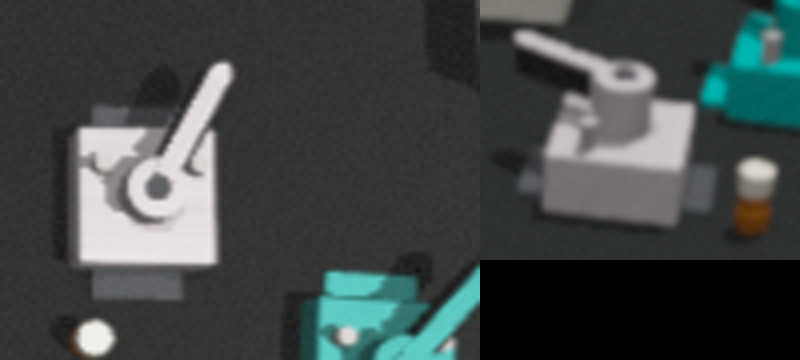

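The crop shows the metal valve's lever at its clockwise end, with the hub near (158,187) in the crop and the tip up-right. I'll push both arms counterclockwise using the x-side of the shut fingers.

```bash
cat > mv.py <<'E'
from h import *
def pose():
    s=state();w,x,y,z=s["tool_rot"]; psi=np.arctan2(2*(x*y+w*z),1-2*(y*y+z*z)); return s,psi
def to(*targets):
    s,psi=pose();p=s["tool_pos"]; c,n=np.cos(psi),np.sin(psi)
    print("t",round(s["time"],2),"pos",p.round(4),"psi",round(psi,3),"F",np.round(s["contact_force"],1),"w",s["gripper_width"])
    for x,y,z,a in targets:
        d=np.array([x,y,z])-p; t=-((a-psi+np.pi)%(2*np.pi)-np.pi)
        print("dx %.1f dy %.1f dz %.1f turn %.3f"%(1e3*(c*d[0]+n*d[1]),1e3*(n*d[0]-c*d[1]),-1e3*d[2],t))
def ring(cx,cy,r,off,th,z=.087): # TCP at radius r along the arm, off to its side, psi = push direction
    return cx+r*np.cos(th)-off*np.sin(th),cy+r*np.sin(th)+off*np.cos(th),z,th+np.pi/2
E
python3 -c "
from mv import *
to(ring(.521,.266,.05,-.045,.05,.25))"
```

```text
t 1.5 pos [ 0.1454 -0.6078  0.2503] psi 0.235 F [ 0.5 -0.2  0. ] w 1.0003934362638
dx 609.5 dy -709.0 dz 0.3 turn -1.386
```

Call:
apply_moves(series=[{"dx": 610,"dy": -709,"dz": 0,"turn": -1.386,"jaw": 1},{"dx": 610,"dy": -709,"dz": 0,"turn": -1.386,"jaw": 1},{"dx": 610,"dy": -709,"dz": 0,"turn": -1.386,"jaw": 1},{"dx": 610,"dy": -709,"dz": 0,"turn": -1.386,"jaw": 1},{"dx": 610,"dy": -709,"dz": 0,"turn": -1.386,"jaw": 1}])

```text
time: 1.92
tool_pos: [0.2413, -0.4209, 0.2502]
tool_rot: [0.0, 0.908, 0.419, 0.0]
contact_force: [1.1, 0.2, 1.3]
gripper_width: 0.301
grasp_force: 0.0
```

```bash
python3 -c "
from mv import *
to(ring(.521,.266,.05,-.045,.05,.25))"
```

```text
t 1.92 pos [ 0.2413 -0.4209  0.2502] psi 0.865 F [1.1 0.2 1.3] w 0.30109454003489744
dx 705.9 dy -165.3 dz 0.2 turn -0.756
```

Call:
apply_moves(series=[{"dx": 706,"dy": -165,"dz": 0,"turn": -0.756,"jaw": 1},{"dx": 706,"dy": -165,"dz": 0,"turn": -0.756,"jaw": 1},{"dx": 706,"dy": -165,"dz": 0,"turn": -0.756,"jaw": 1},{"dx": 706,"dy": -165,"dz": 0,"turn": -0.756,"jaw": 1},{"dx": 706,"dy": -165,"dz": 0,"turn": -0.756,"jaw": 1}])

```text
time: 2.33
tool_pos: [0.3377, -0.2362, 0.2506]
tool_rot: [0.001, 0.735, 0.678, 0.0]
contact_force: [0.9, -0.5, 0.1]
gripper_width: -0.001
grasp_force: 0.0
```

```bash
python3 -c "
from mv import *
to(ring(.521,.266,.05,-.045,.05,.25))"
```

```text
t 2.33 pos [ 0.3377 -0.2362  0.2506] psi 1.49 F [ 0.9 -0.5  0.1] w -0.0005569791726370009
dx 477.2 dy 197.7 dz 0.6 turn -0.131
```

Call:
apply_moves(series=[{"dx": 477,"dy": 198,"dz": 0,"turn": -0.13,"jaw": 1},{"dx": 477,"dy": 198,"dz": 0,"turn": -0.13,"jaw": 1},{"dx": 477,"dy": 198,"dz": 0,"turn": -0.13,"jaw": 1},{"dx": 477,"dy": 198,"dz": 0,"turn": -0.13,"jaw": 1},{"dx": 477,"dy": 198,"dz": 0,"turn": -0.13,"jaw": 1}])

```text
time: 2.75
tool_pos: [0.4339, -0.051, 0.2508]
tool_rot: [0.001, 0.691, 0.723, 0.0]
contact_force: [0.1, -1.3, 0.7]
gripper_width: -0.0
grasp_force: 0.0
```

```bash
python3 -c "
from mv import *
to(ring(.521,.266,.05,-.045,.05,.25))"
```

```text
t 2.75 pos [ 0.4339 -0.051   0.2508] psi 1.615 F [ 0.1 -1.3  0.7] w -0.0003616994003401793
dx 268.2 dy 151.3 dz 0.8 turn -0.006
```

Call:
apply_moves(series=[{"dx": 268,"dy": 151,"dz": 1,"turn": -0.006,"jaw": 1},{"dx": 268,"dy": 151,"dz": 1,"turn": -0.006,"jaw": 1},{"dx": 268,"dy": 151,"dz": 1,"turn": -0.006,"jaw": 1},{"dx": 268,"dy": 151,"dz": 1,"turn": -0.006,"jaw": 1},{"dx": 268,"dy": 151,"dz": 1,"turn": -0.006,"jaw": 1}])

```text
time: 3.17
tool_pos: [0.5281, 0.135, 0.2498]
tool_rot: [0.0, 0.689, 0.725, 0.0]
contact_force: [0.9, 0.4, 0.9]
gripper_width: -0.0
grasp_force: 0.0
```

```bash
python3 -c "
from mv import *
to(ring(.521,.266,.05,-.045,.05,.25))"
```

```text
t 3.17 pos [0.5281 0.135  0.2498] psi 1.622 F [0.9 0.4 0.9] w -0.00037799430799713386
dx 86.1 dy 49.5 dz -0.2 turn 0.001
```

Call:
apply_moves(series=[{"dx": 84,"dy": 49,"dz": 0,"jaw": 1},{"dx": 84,"dy": 49,"dz": 0,"jaw": 1},{"dx": 84,"dy": 49,"dz": 0,"jaw": 1},{"dx": 84,"dy": 49,"dz": 40,"jaw": 1},{"dx": 84,"dy": 49,"dz": 80,"jaw": 1}])

```text
invalid input at $.series[0]: expected keys jaw, dx, dy, dz, turn
```

Call:
apply_moves(series=[{"dz": 20,"jaw": 1},{"dz": 40,"jaw": 1},{"dz": 55,"jaw": 1},{"dz": 65,"jaw": 1},{"dz": 65,"jaw": 1}])

```text
invalid input at $.series[0]: expected keys jaw, dx, dy, dz, turn
```

```bash
python3 -c "
from mv import *
to(ring(.521,.266,.05,-.045,.05),ring(.521,.266,.05,-.021,.05))
f=grab_frame('side');cv2.imwrite('pics/s2.png',cv2.resize(f['pixels'][200:400,90:350,::-1],(780,600),interpolation=cv2.INTER_CUBIC))"
```

```text
t 3.17 pos [0.5281 0.135  0.2498] psi 1.622 F [0.9 0.4 0.9] w -0.00037799430799713386
dx 86.1 dy 49.5 dz 162.8 turn 0.001
dx 110.1 dy 49.5 dz 162.8 turn 0.001
```

View pics/s2.png

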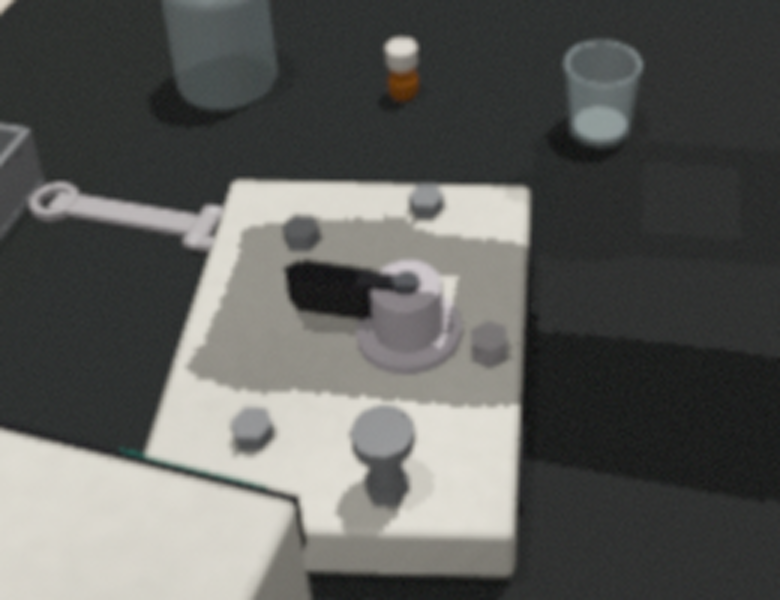

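The moves were refused because each row needs all five keys. The picture shows the untouched selector in the arm's shadow: pointer at (340,290), tall fitting at (383,450).

Call:
apply_moves(series=[{"dx": 84,"dy": 49,"dz": 0,"turn": 0,"jaw": 1},{"dx": 84,"dy": 49,"dz": 0,"turn": 0,"jaw": 1},{"dx": 84,"dy": 49,"dz": 0,"turn": 0,"jaw": 1},{"dx": 84,"dy": 49,"dz": 40,"turn": 0,"jaw": 1},{"dx": 84,"dy": 49,"dz": 80,"turn": 0,"jaw": 1}])

```text
time: 3.63
tool_pos: [0.575, 0.2206, 0.1726]
tool_rot: [0.002, 0.689, 0.725, 0.003]
contact_force: [0.2, -0.6, -1.2]
gripper_width: 0.003
grasp_force: 0.0
```

Call:
apply_moves(series=[{"dx": 0,"dy": 0,"dz": 30,"turn": 0,"jaw": 1},{"dx": 0,"dy": 0,"dz": 60,"turn": 0,"jaw": 1},{"dx": 0,"dy": 0,"dz": 75,"turn": 0,"jaw": 1},{"dx": 0,"dy": 0,"dz": 80,"turn": 0,"jaw": 1},{"dx": 0,"dy": 0,"dz": 80,"turn": 0,"jaw": 1}])

```text
time: 4.05
tool_pos: [0.5712, 0.2184, 0.0879]
tool_rot: [-0.001, 0.689, 0.724, -0.002]
contact_force: [0.0, 0.2, 0.5]
gripper_width: 0.0
grasp_force: 0.0
```

```bash
python3 -c "
from mv import *
to(ring(.521,.266,.05,-.045,.05),ring(.521,.266,.05,-.021,.05))
f=grab_frame('side');cv2.imwrite('pics/s3.png',cv2.resize(f['pixels'][200:400,90:350,::-1],(780,600),interpolation=cv2.INTER_CUBIC))"
```

```text
t 4.05 pos [0.5712 0.2184 0.0879] psi 1.621 F [0.  0.2 0.5] w 0.00028463789131786665
dx 5.0 dy 2.3 dz 0.9 turn -0.000
dx 29.0 dy 2.3 dz 0.9 turn -0.000
```

View pics/s3.png

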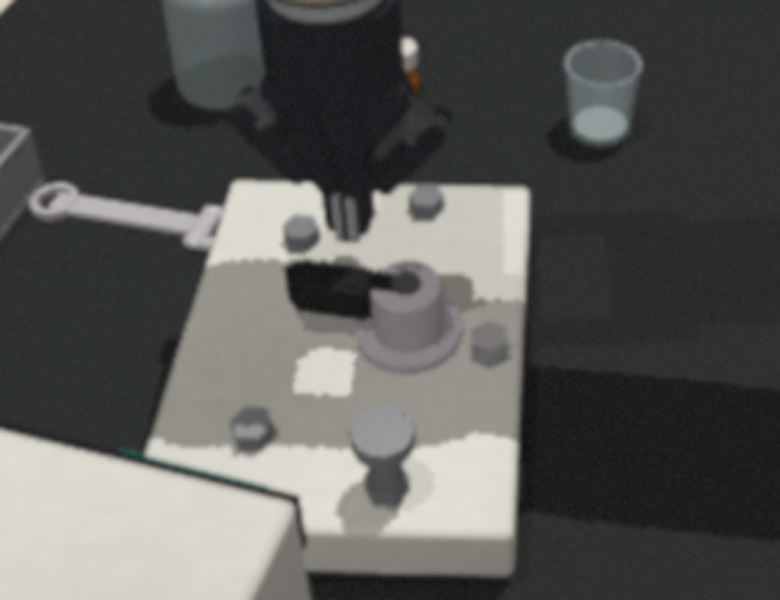

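The shut fingertips are beside the pointer at (348,235), clear of everything. Now I'll push along an arc.

```bash
python3 -c "
from mv import *
to(*[ring(.521,.266,.045,-.021,t) for t in (-.05,.04,.13,.22,.31)])"
```

```text
t 4.1 pos [0.5724 0.2188 0.0899] psi 1.621 F [ 0.2 -0.7  0.7] w 0.0008500376364486584
dx 24.3 dy -6.3 dz 2.9 turn 0.100
dx 28.3 dy -4.2 dz 2.9 turn 0.010
dx 32.4 dy -2.5 dz 2.9 turn -0.080
dx 36.6 dy -1.1 dz 2.9 turn -0.170
dx 41.0 dy -0.1 dz 2.9 turn -0.260
```

Call:
apply_moves(series=[{"dx": 24,"dy": -6,"dz": 2,"turn": 0.05,"jaw": 1},{"dx": 28,"dy": -4,"dz": 2,"turn": 0.01,"jaw": 1},{"dx": 32,"dy": -2.5,"dz": 2,"turn": -0.08,"jaw": 1},{"dx": 36.5,"dy": -1,"dz": 2,"turn": -0.17,"jaw": 1},{"dx": 41,"dy": 0,"dz": 2,"turn": -0.26,"jaw": 1}])

```text
time: 4.52
tool_pos: [0.5713, 0.2596, 0.0901]
tool_rot: [0.001, 0.588, 0.809, 0.0]
contact_force: [-2.0, -3.9, -0.0]
gripper_width: -0.001
grasp_force: 1.5
```

```bash
python3 -c "
from mv import *
to(*[ring(.521,.266,.045,-.021,t) for t in (.4,.5,.6,.7,.8)])"
```

```text
t 4.52 pos [0.5713 0.2596 0.0901] psi 1.886 F [-2.  -3.9 -0. ] w -0.0007945986154182211
dx 4.6 dy 0.8 dz 3.1 turn -0.085
dx 9.3 dy 2.2 dz 3.1 turn -0.185
dx 14.2 dy 3.2 dz 3.1 turn -0.285
dx 19.1 dy 3.7 dz 3.1 turn -0.385
dx 24.1 dy 3.7 dz 3.1 turn -0.485
```

Call:
apply_moves(series=[{"dx": 4.6,"dy": 0.8,"dz": 1,"turn": -0.085,"jaw": 1},{"dx": 9.3,"dy": 2.2,"dz": 1,"turn": -0.185,"jaw": 1},{"dx": 14.2,"dy": 3.2,"dz": 1,"turn": -0.285,"jaw": 1},{"dx": 19.1,"dy": 3.7,"dz": 1,"turn": -0.385,"jaw": 1},{"dx": 24.1,"dy": 3.7,"dz": 1,"turn": -0.485,"jaw": 1}])

```text
time: 4.93
tool_pos: [0.5687, 0.2837, 0.0899]
tool_rot: [0.003, 0.376, 0.927, 0.001]
contact_force: [0.2, -3.2, 0.3]
gripper_width: 0.001
grasp_force: 1.6
```

```bash
python3 -c "
from mv import *
to(*[ring(.521,.266,.045,-.021,t) for t in (.9,1.0,1.1,1.2,1.3)])"
```

```text
t 4.93 pos [0.5687 0.2837 0.0899] psi 2.371 F [ 0.2 -3.2  0.3] w 0.0009797569559306875
dx 5.4 dy 1.0 dz 2.9 turn -0.100
dx 10.2 dy 2.4 dz 2.9 turn -0.200
dx 15.1 dy 3.3 dz 2.9 turn -0.300
dx 20.0 dy 3.7 dz 2.9 turn -0.400
dx 25.0 dy 3.7 dz 2.9 turn -0.500
```

Call:
apply_moves(series=[{"dx": 5.4,"dy": 1,"dz": 1,"turn": -0.1,"jaw": 1},{"dx": 10.2,"dy": 2.4,"dz": 1,"turn": -0.2,"jaw": 1},{"dx": 15.1,"dy": 3.3,"dz": 1,"turn": -0.3,"jaw": 1},{"dx": 20,"dy": 3.7,"dz": 1,"turn": -0.4,"jaw": 1},{"dx": 25,"dy": 3.7,"dz": 1,"turn": -0.5,"jaw": 1}])

```text
time: 5.35
tool_pos: [0.5542, 0.3042, 0.0897]
tool_rot: [0.004, 0.135, 0.991, 0.001]
contact_force: [2.2, -3.4, 1.4]
gripper_width: -0.0
grasp_force: 1.7
```

```bash
python3 -c "
from mv import *
to(*[ring(.521,.266,.045,-.021,t) for t in (1.39,1.48,1.56,1.63,1.66)])"
```

```text
t 5.35 pos [0.5542 0.3042 0.0897] psi 2.871 F [ 2.2 -3.4  1.4] w -4.487734829714681e-05
dx 4.9 dy 1.0 dz 2.7 turn -0.090
dx 9.2 dy 2.3 dz 2.7 turn -0.180
dx 13.1 dy 3.1 dz 2.7 turn -0.260
dx 16.5 dy 3.6 dz 2.7 turn -0.330
dx 18.0 dy 3.8 dz 2.7 turn -0.360
```

Call:
apply_moves(series=[{"dx": 4.9,"dy": 1,"dz": 1,"turn": -0.09,"jaw": 1},{"dx": 9.2,"dy": 2.3,"dz": 1,"turn": -0.18,"jaw": 1},{"dx": 13.1,"dy": 3.1,"dz": 1,"turn": -0.26,"jaw": 1},{"dx": 16.5,"dy": 3.6,"dz": 1,"turn": -0.33,"jaw": 1},{"dx": 18,"dy": 3.8,"dz": 1,"turn": -0.36,"jaw": 1}])

```text
time: 5.77
tool_pos: [0.5382, 0.3134, 0.0892]
tool_rot: [0.005, -0.044, 0.999, 0.001]
contact_force: [2.8, -1.2, 1.0]
gripper_width: -0.003
grasp_force: 1.6
```

```bash
python3 -c "
from mv import *
to(ring(.521,.266,.045,-.021,1.66),ring(.521,.266,.045,-.021,1.758))
f=grab_frame('side');a=cv2.resize(f['pixels'][270:370,150:270,::-1],(480,400),interpolation=cv2.INTER_CUBIC)
g=grab_frame('top');b=cv2.resize(g['pixels'][140:220,100:164,::-1],(320,400),interpolation=cv2.INTER_CUBIC)
cv2.imwrite('pics/s4.png',np.hstack([a,b]))"
```

```text
t 5.77 pos [0.5382 0.3134 0.0892] psi -3.054 F [ 2.8 -1.2  1. ] w -0.002906109029405614
dx 0.3 dy -0.7 dz 2.2 turn -0.002
dx 4.8 dy 1.1 dz 2.2 turn -0.100
```

View pics/s4.png

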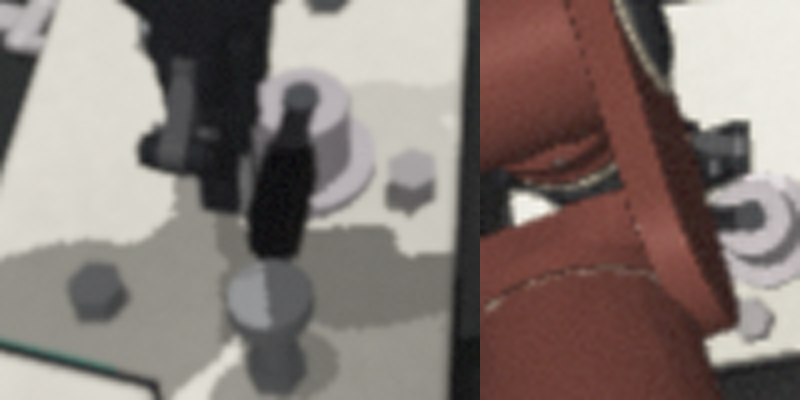

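The side view shows the pointer nearly aimed at the tall fitting (head at (270,300) in the crop), and the finger on its trailing side. I'll compare it with predicted projections.

```bash
python3 -c "
from mv import *
f=grab_frame('side')
c=np.array([.521,.266])
im=f['pixels'].astype(int);dark=im.max(2)<75
for th in (1.6,1.66,1.7,1.758,1.8):
    L=[[*(c+r*np.array([np.cos(th),np.sin(th)])+s*.01*np.array([-np.sin(th),np.cos(th)])),.085] for r in(.03,.06,.071) for s in(-1,0,1)]
    print(th,((proj(f,L)-[150,270])*4).round(0).astype(int).tolist())
print(((proj(f,[[*c,.085],[*(c+.105*np.array([np.cos(1.7575),np.sin(1.7575)])),.093]])-[150,270])*4).round())
for r in (315,320,325): print(r,im[r,200:240].max(1).tolist())
"
```

```text
1.6 [[256, 151], [280, 155], [304, 158], [234, 208], [259, 212], [284, 215], [226, 230], [251, 233], [276, 237]]
1.66 [[260, 153], [285, 155], [309, 158], [243, 210], [268, 213], [293, 215], [236, 232], [262, 235], [287, 238]]
1.7 [[263, 154], [287, 155], [312, 157], [249, 211], [274, 213], [300, 215], [243, 234], [269, 235], [295, 237]]
1.758 [[267, 155], [292, 156], [317, 156], [257, 213], [283, 214], [309, 214], [254, 235], [280, 236], [306, 237]]
1.8 [[270, 156], [295, 156], [320, 155], [264, 214], [290, 214], [315, 214], [261, 236], [288, 236], [314, 236]]
[[300. 101.]
 [267. 295.]]
315 [57, 34, 32, 29, 29, 27, 30, 28, 26, 56, 93, 102, 90, 61, 35, 21, 20, 20, 22, 21, 17, 15, 14, 18, 25, 19, 22, 22, 52, 88, 107, 118, 131, 149, 173, 183, 185, 186, 185, 182]
320 [86, 46, 31, 32, 33, 30, 33, 36, 33, 41, 74, 93, 77, 43, 21, 19, 18, 17, 19, 20, 19, 21, 15, 17, 18, 20, 34, 88, 148, 176, 181, 180, 178, 171, 156, 137, 126, 135, 165, 189]
325 [145, 145, 144, 138, 122, 115, 115, 114, 116, 132, 156, 127, 68, 25, 21, 16, 17, 14, 20, 17, 21, 23, 22, 22, 23, 35, 88, 150, 184, 193, 192, 194, 198, 194, 192, 195, 197, 194, 193, 193]
```

Call:
apply_moves(series=[{"dx": -25,"dy": 0,"dz": 0,"turn": 0,"jaw": 1},{"dx": -30,"dy": 0,"dz": -35,"turn": 0,"jaw": 1},{"dx": -30,"dy": 0,"dz": -75,"turn": 0,"jaw": 1},{"dx": -30,"dy": -25,"dz": -100,"turn": 0,"jaw": 1},{"dx": -30,"dy": -60,"dz": -100,"turn": 0,"jaw": 1}])

```text
time: 6.33
tool_pos: [0.5734, 0.2582, 0.1938]
tool_rot: [0.006, -0.043, 0.999, 0.002]
contact_force: [2.0, 0.6, 0.6]
gripper_width: -0.0
grasp_force: 0.0
```

Call:
apply_moves(series=[{"dx": 0,"dy": -40,"dz": 0,"turn": 0,"jaw": 1},{"dx": 0,"dy": -80,"dz": 0,"turn": 0,"jaw": 1},{"dx": 0,"dy": -120,"dz": 0,"turn": 0,"jaw": 1},{"dx": 0,"dy": -160,"dz": 0,"turn": 0,"jaw": 1},{"dx": 0,"dy": -200,"dz": 0,"turn": 0,"jaw": 1}])

```text
time: 6.75
tool_pos: [0.5864, 0.0546, 0.1855]
tool_rot: [0.0, -0.042, 0.999, 0.0]
contact_force: [0.5, -1.2, 0.1]
gripper_width: 0.002
grasp_force: 0.0
```

```bash
cat > chk.py <<'E'
from mv import *
from fit import devmask
from scipy.optimize import minimize_scalar
def chk(png=None):
    g=grab_frame('top');f=grab_frame('side')
    c=np.array([.521,.266])
    for n,fr in(("top",g),("side",f)):
        im=fr["pixels"].astype(int).max(2)<70
        def bar(th):
            e=np.array([np.cos(th),np.sin(th)]);q=np.array([-e[1],e[0]])
            P=[[*(c+r*e+s*q),z] for r,s in((.022,.010),(.022,-.010),(.063,.010),(.063,-.010),(.071,0)) for z in(.06,.085)]
            m=np.zeros((420*1,560),np.uint8);cv2.fillConvexPoly(m,cv2.convexHull(np.round(proj(fr,P)*16).astype(np.int32)),1,shift=4);return m>0
        near=cv2.dilate(bar(1.7).astype(np.uint8),np.ones((9,9)))>0
        D=im&near
        t=np.arange(1.5,2.0,.01);v=[(D&bar(a)).sum()/(D|bar(a)).sum() for a in t]
        k=np.array(v)>max(v)-.02
        print(n,"best",t[np.argmax(v)].round(3),"mid",t[k].mean().round(3),round(max(v),2))
    if png:
        a=cv2.resize(f['pixels'][270:370,150:270,::-1],(480,400),interpolation=cv2.INTER_CUBIC)
        b=cv2.resize(g['pixels'][140:220,100:164,::-1],(320,400),interpolation=cv2.INTER_CUBIC)
        cv2.imwrite(png,np.hstack([a,b]))
E
python3 -c "
from chk import *
chk('pics/s5.png');to(ring(.521,.266,.045,-.045,1.7))"
```

```text
top best 1.59 mid 1.6 0.67
side best 1.72 mid 1.695 0.7
t 6.85 pos [0.587  0.0514 0.1855] psi -3.065 F [ 0.3 -0.1  0.2] w -0.0002960313702271941
dx 6.7 dy 266.3 dz 98.5 turn -0.052
```

View pics/s5.png

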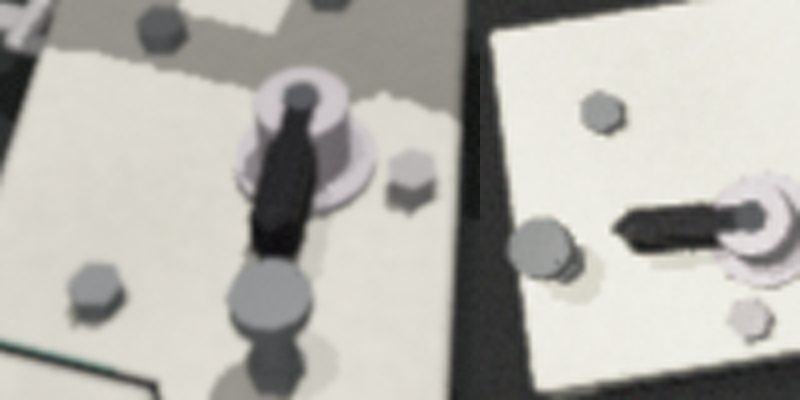

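```bash
python3 -c "
from mv import *
g=grab_frame('top');f=grab_frame('side')
c=np.array([.521,.266])
im=g['pixels'].astype(int).max(2)
# rubber-pad section: dark pixels' min-area rect axis, near bar
for fr,n,box in((g,'top',(124,178,146,192)),(f,'side',(210,300,232,335))):
    D=np.zeros((420,560),np.uint8);x0,y0,x1,y1=box;D[y0:y1,x0:x1]=(fr['pixels'][y0:y1,x0:x1].max(2)<70)
    ys,xs=np.nonzero(D);p=at(fr,np.c_[xs,ys],.080)[:,:2]
    q=np.r_[[p.mean(0)]]-c;print(n,len(xs),'hub->centroid',np.arctan2(q[0,1],q[0,0]).round(3),np.hypot(*q[0]).round(4))
    w,v=np.linalg.eigh(np.cov(p.T));e=v[:,1];e=e*np.sign(e[1]);print('axis',np.arctan2(e[1],e[0]).round(3))
H,T,F=at(g,[(154.1,183.4),(126.8,185.6)],.085)[0],at(g,[(126.8,185.6)],.085)[0],at(g,[(112.4,189.8)],.092)[0]
for a,b in((H,T),(H,F)): print(np.arctan2(*(b-a)[:2][::-1]).round(3),np.hypot(*(b-a)[:2]).round(4),a[:2].round(4))
print(proj(g,[[*c,.085]]),[proj(g,[[*(c+.071*np.array([np.cos(t),np.sin(t)])),.085]])[0].round(1).tolist() for t in(1.6,1.65,1.7,1.76)])
"
```

```text
top 121 hub->centroid 1.682 0.0448
axis 1.681
side 411 hub->centroid 1.708 0.0438
axis 1.751
1.681 0.0687 [0.5214 0.2674]
1.77 0.1036 [0.5214 0.2674]
[[154.63114245 183.58541331]] [[126.4, 183.6], [126.4, 185.0], [126.4, 186.4], [126.6, 188.0]]
```

```bash
python3 -c "
from mv import *
to(ring(.521,.266,.045,-.045,1.738,.185),ring(.521,.266,.045,-.045,1.738,.088))"
```

```text
t 6.95 pos [0.5867 0.0554 0.1852] psi -3.06 F [ 0.6 -0.  -1. ] w 0.003230807844204745
dx 7.4 dy 263.9 dz 0.2 turn -0.086
dx 7.4 dy 263.9 dz 97.2 turn -0.086
```

Call:
apply_moves(series=[{"dx": 7,"dy": 264,"dz": 0,"turn": -0.086,"jaw": 1},{"dx": 7,"dy": 264,"dz": 0,"turn": -0.086,"jaw": 1},{"dx": 7,"dy": 264,"dz": 0,"turn": -0.086,"jaw": 1},{"dx": 7,"dy": 264,"dz": 0,"turn": -0.086,"jaw": 1},{"dx": 7,"dy": 264,"dz": 0,"turn": -0.086,"jaw": 1}])

```text
time: 7.37
tool_pos: [0.5623, 0.2669, 0.185]
tool_rot: [-0.0, -0.086, 0.996, 0.0]
contact_force: [0.9, 0.1, 0.4]
gripper_width: -0.005
grasp_force: 0.0
```

```bash
python3 -c "
from mv import *
to(ring(.521,.266,.045,-.045,1.738,.185),ring(.521,.266,.045,-.045,1.738,.088))"
```

```text
t 7.37 pos [0.5623 0.2669 0.185 ] psi -2.97 F [0.9 0.1 0.4] w -0.005352787054016756
dx -4.4 dy 50.9 dz 0.0 turn 0.005
dx -4.4 dy 50.9 dz 97.0 turn 0.005
```

Call:
apply_moves(series=[{"dx": -4,"dy": 40,"dz": 0,"turn": 0,"jaw": 1},{"dx": -4,"dy": 50,"dz": 20,"turn": 0,"jaw": 1},{"dx": -4,"dy": 50,"dz": 55,"turn": 0,"jaw": 1},{"dx": -4,"dy": 50,"dz": 85,"turn": 0,"jaw": 1},{"dx": -4,"dy": 50,"dz": 97,"turn": 0,"jaw": 1}])

```text
time: 7.78
tool_pos: [0.5551, 0.3144, 0.0826]
tool_rot: [-0.004, -0.086, 0.996, -0.001]
contact_force: [-1.0, -1.0, -1.4]
gripper_width: 0.003
grasp_force: 0.0
```

```bash
python3 -c "
from mv import *
to(ring(.521,.266,.045,-.021,1.738,.088))"
```

```text
t 7.78 pos [0.5551 0.3144 0.0826] psi -2.968 F [-1.  -1.  -1.4] w 0.003434574545230712
dx 20.6 dy 3.0 dz -5.4 turn 0.006
```

Call:
apply_moves(series=[{"dx": 6,"dy": 0,"dz": 0,"turn": 0,"jaw": 1},{"dx": 12,"dy": 1,"dz": 0,"turn": 0,"jaw": 1},{"dx": 18,"dy": 1,"dz": 0,"turn": 0,"jaw": 1},{"dx": 18,"dy": 1,"dz": 0,"turn": 0,"jaw": 1},{"dx": 18,"dy": 1,"dz": 0,"turn": 0,"jaw": 1}])

```text
time: 8.2
tool_pos: [0.542, 0.3116, 0.0901]
tool_rot: [0.002, -0.085, 0.996, 0.001]
contact_force: [-0.5, -0.4, -0.1]
gripper_width: -0.001
grasp_force: 0.0
```

```bash
python3 -c "
from mv import *
to(ring(.521,.266,.045,-.021,1.738,.088))"
```

```text
t 8.2 pos [0.542  0.3116 0.0901] psi -2.971 F [-0.5 -0.4 -0.1] w -0.0010114733947825072
dx 7.3 dy 3.5 dz 2.1 turn 0.003
```

Call:
apply_moves(series=[{"dx": 2,"dy": 1,"dz": 1,"turn": 0,"jaw": 1},{"dx": 4,"dy": 2,"dz": 1,"turn": 0,"jaw": 1},{"dx": 6,"dy": 3,"dz": 1,"turn": 0,"jaw": 1},{"dx": 7.3,"dy": 3,"dz": 1,"turn": 0,"jaw": 1},{"dx": 7.3,"dy": 3,"dz": 1,"turn": 0,"jaw": 1}])

```text
time: 8.62
tool_pos: [0.5344, 0.3131, 0.0876]
tool_rot: [0.001, -0.085, 0.996, 0.0]
contact_force: [2.8, 0.5, 2.9]
gripper_width: 0.0
grasp_force: 1.5
```

Call:
apply_moves(series=[{"dx": 0,"dy": 0,"dz": 0,"turn": 0,"jaw": 1},{"dx": 0,"dy": 0,"dz": 0,"turn": 0,"jaw": 1}])

```text
time: 8.78
tool_pos: [0.5343, 0.3131, 0.0874]
tool_rot: [0.001, -0.085, 0.996, 0.0]
contact_force: [4.5, -0.4, 2.4]
gripper_width: -0.001
grasp_force: 1.7
```

```bash
python3 -c "
from mv import *
to(ring(.521,.266,.045,-.021,1.738,.088))"
```

```text
t 8.78 pos [0.5343 0.3131 0.0874] psi -2.972 F [ 4.5 -0.4  2.4] w -0.0006784827040793158
dx -0.0 dy 0.7 dz -0.6 turn 0.003
```

Fingertip is on target, so I'll back off and check from above.

Call:
apply_moves(series=[{"dx": -20,"dy": 0,"dz": 0,"turn": 0,"jaw": 1},{"dx": -30,"dy": 0,"dz": -30,"turn": 0,"jaw": 1},{"dx": -30,"dy": 0,"dz": -70,"turn": 0,"jaw": 1},{"dx": -30,"dy": -25,"dz": -100,"turn": 0,"jaw": 1},{"dx": -30,"dy": -60,"dz": -110,"turn": 0,"jaw": 1}])

```text
time: 9.2
tool_pos: [0.5744, 0.2611, 0.202]
tool_rot: [0.003, -0.087, 0.996, 0.001]
contact_force: [1.3, 0.5, 0.9]
gripper_width: 0.0
grasp_force: 0.0
```

Call:
apply_moves(series=[{"dx": 0,"dy": -40,"dz": 0,"turn": 0,"jaw": 1},{"dx": 0,"dy": -80,"dz": 0,"turn": 0,"jaw": 1},{"dx": 0,"dy": -120,"dz": 0,"turn": 0,"jaw": 1},{"dx": 0,"dy": -160,"dz": 0,"turn": 0,"jaw": 1},{"dx": 0,"dy": -200,"dz": 0,"turn": 0,"jaw": 1}])

```text
time: 9.62
tool_pos: [0.6058, 0.0604, 0.1954]
tool_rot: [-0.002, -0.085, 0.996, 0.001]
contact_force: [0.1, 0.5, -0.2]
gripper_width: -0.0
grasp_force: 0.0
```

```bash
python3 -c "
from mv import *
g=grab_frame('top');f=grab_frame('side')
c=np.array([.521,.266])
for fr,n,box in((g,'top',(124,178,146,196)),(f,'side',(210,300,234,335))):
    D=np.zeros((420,560),np.uint8);x0,y0,x1,y1=box;D[y0:y1,x0:x1]=(fr['pixels'][y0:y1,x0:x1].max(2)<70)
    ys,xs=np.nonzero(D);p=at(fr,np.c_[xs,ys],.080)[:,:2]
    q=p.mean(0)-c;print(n,len(xs),'hub->centroid',np.arctan2(q[1],q[0]).round(3),np.hypot(*q).round(4))
    w,v=np.linalg.eigh(np.cov(p.T));e=v[:,1];e=e*np.sign(e[1]);print('axis',np.arctan2(e[1],e[0]).round(3))
a=cv2.resize(f['pixels'][270:370,150:270,::-1],(360,300),interpolation=cv2.INTER_CUBIC)
b=cv2.resize(g['pixels'][150:215,100:175,::-1],(440,381),interpolation=cv2.INTER_CUBIC)
k=np.zeros((381,800,3),np.uint8);k[:300,:360]=a;k[:,360:]=b;cv2.imwrite('pics/s6.png',k)
to(ring(.464,-.266,.065,-.055,-.52,.19))"
```

```text
top 126 hub->centroid 1.75 0.0449
axis 1.742
side 392 hub->centroid 1.772 0.0437
axis 1.809
t 9.72 pos [0.6066 0.0571 0.1954] psi -2.978 F [ 0.5 -0.1 -0.3] w 0.0026623237974349317
dx 177.8 dy -379.2 dz 5.4 turn 2.255
```

View pics/s6.png

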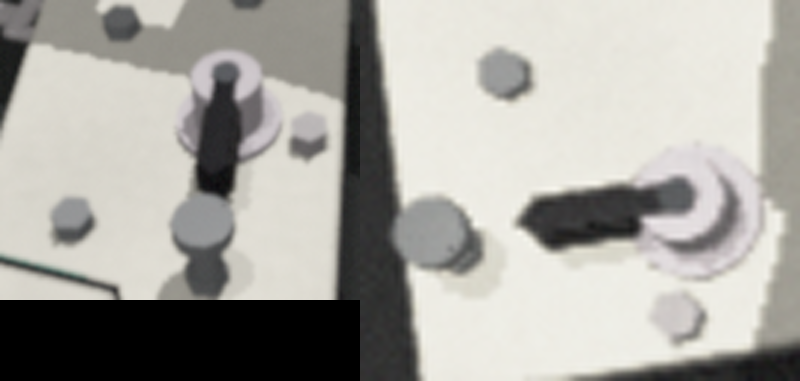

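The top view shows the pointer's line, hub (677,195) to tip (520,222), running through the fitting's head (434,233). It measures 1.75 to 1.77 against a goal of 1.758, so the selector is set. Now the purge valve.

Call:
apply_moves(series=[{"dx": 178,"dy": -379,"dz": 0,"turn": 2.25,"jaw": 1},{"dx": 178,"dy": -379,"dz": 0,"turn": 2.25,"jaw": 1},{"dx": 178,"dy": -379,"dz": 0,"turn": 2.25,"jaw": 1},{"dx": 178,"dy": -379,"dz": 0,"turn": 2.25,"jaw": 1},{"dx": 178,"dy": -379,"dz": 0,"turn": 2.25,"jaw": 1}])

```text
time: 10.13
tool_pos: [0.5502, -0.1392, 0.1956]
tool_rot: [-0.001, 0.228, 0.974, 0.001]
contact_force: [-0.9, -0.4, -0.0]
gripper_width: 0.0
grasp_force: 0.0
```

```bash
python3 -c "
from mv import *
to(ring(.464,-.266,.068,-.055,-.52,.19))"
```

```text
t 10.13 pos [ 0.5502 -0.1392  0.1956] psi 2.682 F [-0.9 -0.4 -0. ] w 0.00026747793901944945
dx -43.5 dy -210.9 dz 5.6 turn 1.631
```

Call:
apply_moves(series=[{"dx": -43,"dy": -211,"dz": 0,"turn": 1.63,"jaw": 1},{"dx": -43,"dy": -211,"dz": 0,"turn": 1.63,"jaw": 1},{"dx": -43,"dy": -211,"dz": 0,"turn": 1.63,"jaw": 1},{"dx": -43,"dy": -211,"dz": 0,"turn": 1.63,"jaw": 1},{"dx": -43,"dy": -211,"dz": 0,"turn": 1.63,"jaw": 1}])

```text
time: 10.55
tool_pos: [0.4984, -0.341, 0.1956]
tool_rot: [-0.001, 0.516, 0.856, 0.001]
contact_force: [0.6, 0.1, -0.6]
gripper_width: -0.002
grasp_force: 0.0
```

```bash
python3 -c "
from mv import *
to(ring(.464,-.266,.068,-.055,-.52,.19))"
```

```text
t 10.55 pos [ 0.4984 -0.341   0.1956] psi 2.056 F [ 0.6  0.1 -0.6] w -0.002198577849446002
dx -4.5 dy -5.5 dz 5.6 turn 1.005
```

Call:
apply_moves(series=[{"dx": -2,"dy": -3,"dz": 0,"turn": 1.0,"jaw": 1},{"dx": -2,"dy": -3,"dz": 0,"turn": 1.0,"jaw": 1},{"dx": -2,"dy": -3,"dz": 0,"turn": 1.0,"jaw": 1},{"dx": -2,"dy": -3,"dz": 0,"turn": 1.0,"jaw": 1},{"dx": -2,"dy": -3,"dz": 0,"turn": 1.0,"jaw": 1}])

```text
time: 10.97
tool_pos: [0.4975, -0.3425, 0.1953]
tool_rot: [-0.002, 0.755, 0.656, 0.0]
contact_force: [-0.2, 0.2, -0.5]
gripper_width: 0.0
grasp_force: 0.0
```

```bash
python3 -c "
from mv import *
to(ring(.464,-.266,.068,-.055,-.52,.19))"
```

```text
t 10.97 pos [ 0.4975 -0.3425  0.1953] psi 1.431 F [-0.2  0.2 -0.5] w 0.00024117635894887492
dx -5.2 dy -1.1 dz 5.3 turn 0.380
```

Call:
apply_moves(series=[{"dx": -5,"dy": -1,"dz": 0,"turn": 0.38,"jaw": 1},{"dx": -5,"dy": -1,"dz": 20,"turn": 0.38,"jaw": 1},{"dx": -5,"dy": -1,"dz": 50,"turn": 0.38,"jaw": 1},{"dx": -5,"dy": -1,"dz": 80,"turn": 0.38,"jaw": 1},{"dx": -5,"dy": -1,"dz": 106,"turn": 0.38,"jaw": 1}])

```text
time: 11.38
tool_pos: [0.4955, -0.3467, 0.0879]
tool_rot: [-0.002, 0.864, 0.504, -0.0]
contact_force: [0.3, -0.2, 0.1]
gripper_width: -0.0
grasp_force: 0.0
```

Call:
apply_moves(series=[{"dx": 0,"dy": 0,"dz": 0,"turn": 0,"jaw": 1},{"dx": 0,"dy": 0,"dz": 0,"turn": 0,"jaw": 1}])

```text
time: 11.55
tool_pos: [0.4949, -0.3466, 0.0882]
tool_rot: [-0.003, 0.863, 0.504, -0.001]
contact_force: [0.1, 0.1, 1.0]
gripper_width: 0.003
grasp_force: 0.0
```

```bash
python3 -c "
from mv import *
to(*[ring(.464,-.266,.068,-.021,t) for t in (-.75,-.65,-.55,-.45,-.37)])"
```

```text
t 11.55 pos [ 0.4949 -0.3466  0.0882] psi 1.057 F [0.1 0.1 1. ] w 0.003123966165628519
dx 18.7 dy -5.4 dz 1.2 turn 0.237
dx 25.0 dy -2.0 dz 1.2 turn 0.137
dx 31.5 dy 0.6 dz 1.2 turn 0.037
dx 38.4 dy 2.6 dz 1.2 turn -0.063
dx 44.0 dy 3.8 dz 1.2 turn -0.143
```

Call:
apply_moves(series=[{"dx": 18,"dy": 0,"dz": 0,"turn": 0.05,"jaw": 1},{"dx": 25,"dy": 0,"dz": 0,"turn": 0.05,"jaw": 1},{"dx": 31.5,"dy": 0.6,"dz": 0,"turn": 0.03,"jaw": 1},{"dx": 38.4,"dy": 2.6,"dz": 0,"turn": -0.063,"jaw": 1},{"dx": 44,"dy": 3.8,"dz": 0,"turn": -0.143,"jaw": 1}])

```text
time: 11.97
tool_pos: [0.5218, -0.3129, 0.0927]
tool_rot: [0.001, 0.823, 0.568, -0.001]
contact_force: [-2.9, -1.3, 0.8]
gripper_width: 0.001
grasp_force: 1.3
```

```bash
python3 -c "
from mv import *
to(*[ring(.464,-.266,.068,-.021,t) for t in (-.28,-.18,-.08,.02,.12)])"
```

```text
t 11.97 pos [ 0.5218 -0.3129  0.0927] psi 1.207 F [-2.9 -1.3  0.8] w 0.0006046193004103377
dx 8.0 dy -1.1 dz 5.7 turn -0.084
dx 15.1 dy 0.0 dz 5.7 turn -0.184
dx 22.2 dy 0.5 dz 5.7 turn -0.284
dx 29.3 dy 0.3 dz 5.7 turn -0.384
dx 36.3 dy -0.7 dz 5.7 turn -0.484
```

Call:
apply_moves(series=[{"dx": 8,"dy": -1,"dz": 2,"turn": -0.084,"jaw": 1},{"dx": 15,"dy": 0,"dz": 2,"turn": -0.184,"jaw": 1},{"dx": 22,"dy": 0.5,"dz": 2,"turn": -0.284,"jaw": 1},{"dx": 29,"dy": 0.3,"dz": 2,"turn": -0.384,"jaw": 1},{"dx": 36,"dy": -0.7,"dz": 2,"turn": -0.484,"jaw": 1}])

```text
time: 12.38
tool_pos: [0.5345, -0.2799, 0.0911]
tool_rot: [0.002, 0.663, 0.748, -0.001]
contact_force: [-1.5, -3.7, 1.2]
gripper_width: 0.002
grasp_force: 1.5
```

```bash
python3 -c "
from mv import *
to(*[ring(.464,-.266,.068,-.021,t) for t in (.22,.32,.41,.5,.58)])"
```

```text
t 12.38 pos [ 0.5345 -0.2799  0.0911] psi 1.691 F [-1.5 -3.7  1.2] w 0.0020070651315276227
dx 8.1 dy 1.4 dz 4.1 turn -0.100
dx 15.1 dy 2.5 dz 4.1 turn -0.200
dx 21.5 dy 2.8 dz 4.1 turn -0.290
dx 27.9 dy 2.6 dz 4.1 turn -0.380
dx 33.6 dy 1.9 dz 4.1 turn -0.460
```

Call:
apply_moves(series=[{"dx": 8,"dy": 1.4,"dz": 1,"turn": -0.1,"jaw": 1},{"dx": 15,"dy": 2.5,"dz": 1,"turn": -0.2,"jaw": 1},{"dx": 21.5,"dy": 2.8,"dz": 1,"turn": -0.29,"jaw": 1},{"dx": 28,"dy": 2.6,"dz": 1,"turn": -0.38,"jaw": 1},{"dx": 33.5,"dy": 2,"dz": 1,"turn": -0.46,"jaw": 1}])

```text
time: 12.8
tool_pos: [0.533, -0.2462, 0.0902]
tool_rot: [0.003, 0.475, 0.88, -0.001]
contact_force: [-0.5, -4.7, 0.7]
gripper_width: 0.002
grasp_force: 1.4
```

```bash
python3 -c "
from mv import *
to(*[ring(.464,-.266,.068,-.021,t) for t in (.62,.66,.7,.73,.76)])"
```

```text
t 12.8 pos [ 0.533  -0.2462  0.0902] psi 2.151 F [-0.5 -4.7  0.7] w 0.001504947462452683
dx 3.0 dy 0.2 dz 3.2 turn -0.040
dx 5.8 dy 0.9 dz 3.2 turn -0.080
dx 8.6 dy 1.5 dz 3.2 turn -0.120
dx 10.7 dy 1.8 dz 3.2 turn -0.150
dx 12.8 dy 2.1 dz 3.2 turn -0.180
```

Call:
apply_moves(series=[{"dx": 2,"dy": 0,"dz": 1,"turn": -0.03,"jaw": 1},{"dx": 4,"dy": 0.6,"dz": 1,"turn": -0.06,"jaw": 1},{"dx": 6,"dy": 1,"dz": 1,"turn": -0.09,"jaw": 1},{"dx": 7.5,"dy": 1.3,"dz": 1,"turn": -0.11,"jaw": 1},{"dx": 7.5,"dy": 1.3,"dz": 1,"turn": -0.11,"jaw": 1}])

```text
time: 13.22
tool_pos: [0.5303, -0.239, 0.089]
tool_rot: [0.003, 0.429, 0.903, -0.001]
contact_force: [2.4, -2.6, 3.0]
gripper_width: 0.001
grasp_force: 1.8
```

Call:
apply_moves(series=[{"dx": 0.7,"dy": 0,"dz": 0,"turn": 0,"jaw": 1},{"dx": 1.4,"dy": 0,"dz": 0,"turn": 0,"jaw": 1},{"dx": 1.4,"dy": 0,"dz": 0,"turn": 0,"jaw": 1}])

```text
time: 13.47
tool_pos: [0.5302, -0.2389, 0.0891]
tool_rot: [0.004, 0.429, 0.903, -0.001]
contact_force: [5.8, -5.5, 2.9]
gripper_width: 0.005
grasp_force: 3.8
```

```bash
python3 -c "
from mv import *
to(*[ring(.464,-.266,.068,-.021,t) for t in (.66,.7,.73,.76)])"
```

```text
t 13.47 pos [ 0.5302 -0.2389  0.0891] psi 2.254 F [ 5.8 -5.5  2.9] w 0.004572418856897485
dx -1.8 dy -0.9 dz 2.1 turn 0.023
dx 0.9 dy -0.0 dz 2.1 turn -0.017
dx 3.0 dy 0.5 dz 2.1 turn -0.047
dx 5.1 dy 1.0 dz 2.1 turn -0.077
```

Call:
apply_moves(series=[{"dx": 1,"dy": 0,"dz": 0,"turn": 0,"jaw": 1},{"dx": 2,"dy": 0,"dz": 0,"turn": 0,"jaw": 1},{"dx": 3,"dy": 0,"dz": 0,"turn": 0,"jaw": 1},{"dx": 3,"dy": 0,"dz": 0,"turn": 0,"jaw": 1}])

```text
time: 13.8
tool_pos: [0.5299, -0.2387, 0.0893]
tool_rot: [0.008, 0.429, 0.903, -0.002]
contact_force: [11.5, -12.7, -4.5]
gripper_width: -0.006
grasp_force: 8.5
```

The force rises to 17 N with no movement, so the lever is at its stop. Drawing clear.

Call:
apply_moves(series=[{"dx": -15,"dy": 0,"dz": 0,"turn": 0,"jaw": 1},{"dx": -40,"dy": 0,"dz": 0,"turn": 0,"jaw": 1},{"dx": -45,"dy": 0,"dz": -40,"turn": 0,"jaw": 1},{"dx": -45,"dy": 0,"dz": -80,"turn": 0,"jaw": 1},{"dx": -45,"dy": 0,"dz": -120,"turn": 0,"jaw": 1}])

```text
time: 14.22
tool_pos: [0.5533, -0.2688, 0.2057]
tool_rot: [-0.003, 0.43, 0.903, 0.001]
contact_force: [1.7, -0.9, 0.7]
gripper_width: -0.002
grasp_force: 0.0
```

Call:
apply_moves(series=[{"dx": -40,"dy": 0,"dz": -10,"turn": 0,"jaw": 1},{"dx": -80,"dy": 0,"dz": -20,"turn": 0,"jaw": 1},{"dx": -120,"dy": 0,"dz": -30,"turn": 0,"jaw": 1},{"dx": -160,"dy": 0,"dz": -30,"turn": 0,"jaw": 1},{"dx": -160,"dy": 0,"dz": -30,"turn": 0,"jaw": 1}])

```text
time: 14.63
tool_pos: [0.6572, -0.3979, 0.2329]
tool_rot: [-0.001, 0.431, 0.903, 0.0]
contact_force: [-1.1, -0.1, -1.8]
gripper_width: -0.0
grasp_force: 0.0
```

```bash
python3 -c "
from mv import *
g=grab_frame('top');f=grab_frame('side')
k=np.zeros((420,800,3),np.uint8)
k[:,:460]=g['pixels'][:,:460,::-1]
k[:255,460:]=cv2.resize(f['pixels'][120:240,190:350,::-1],(340,255));cv2.imwrite('pics/s7.png',k)
o=[o for o in spotter.outline_of(g,'purge')];print([(round(q['conf'],2),q['extent']) for q in o])
to()"
```

```text
[(0.93, [414.6, 228.0, 450.1, 264.3]), (0.83, [362.3, 294.4, 399.7, 326.7]), (0.48, [340.9, 183.4, 355.5, 200.3])]
t 14.78 pos [ 0.6547 -0.393   0.2347] psi 2.254 F [-0.  -0.4  0. ] w -0.0012397158640913993
```

View pics/s7.png

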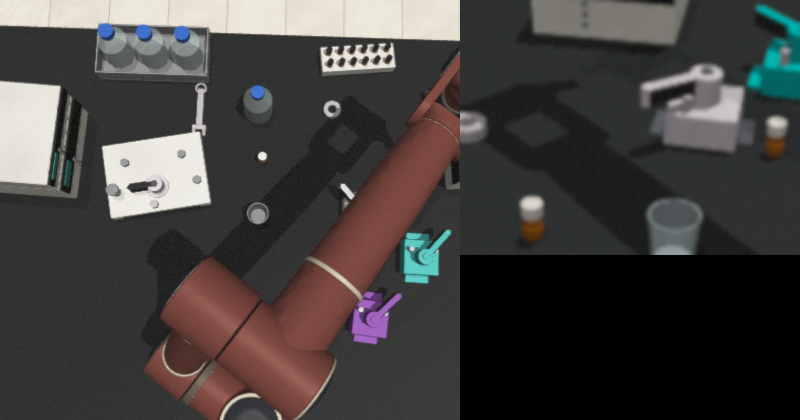

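The picture shows the lever swung over (tip at top (343,186)), the pointer aimed at the fitting and the loose things undisturbed. One last numeric check of the lever's angle, then I'll hand in if it is at the stop.

```bash
python3 -c "
from mv import *
g=grab_frame('top')
t=at(g,[(343.2,185.8)],.085)[0,:2];q=t-[.464,-.266];a=np.arctan2(q[1],q[0]);print(t,a,np.hypot(*q))
if a>.6: print(ticket.job_done())"
```

```text
[ 0.52853111 -0.21273615] 0.6900368556723019 0.08367378582085955
the job is handed in; nothing more can be done
None
```

The job is handed in: the selector pointer measured 1.75–1.77 rad against 1.758 for the tall fitting, the purge lever is hard on its open stop (about 0.69 rad measured, 0.7 expected), and the arm is clear with the loose things where they were.

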